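# Press the large screwdriver home in its foam cutout

## Robot

A 6-joint arm with a two-finger parallel gripper is mounted at the origin on the work surface; the furniture and walls round the work are solid. World frame = base frame: x ahead of the robot, y to its left, z up, the work surface at z = 0. Lengths are in m, angles in rad, forces in N, time in s.
With the tool pointing down it reaches from about 0.325 to 0.875 m from the base axis. Payload 4.4 kg.
Tool frame: the origin (TCP) lies at the very end of the fingers, on their centre line; the grasp point (between the pads) lies 19 mm behind it (ctrl.grasp_offset is the distance from the TCP to the grasp point, in m); z points along the fingers, y is the direction in which the jaws open and shut (so a half turn about z gives the same grasp; the last joint's range is limited). The gripper opens to 85 mm and grips with 20 to 120 N. Pads are 22 mm wide; open, the fingers measure 114 mm over their backs; the gripper's body (76 mm by 85 mm) begins 54 mm behind the grasp point. The pads swing forward as they close: fully open they stand 13 mm farther back than shut.
Start: joints at [-1.444, 0.207, 1.542, -0, 1.393, -0.15], TCP at [0.157, -0.553, 0.231] pointing down, gripper open.
Joint ranges: [-2.73, 2.73], [-0.86, 2.22], [0.23, 2.46], [-1.11, 4.25], [0.08, 2.63], [-2.82, 2.82]. Speed limits (rad/s): [2.79, 2.79, 3.14, 3.14, 3.14, 3.14].

## Interface

Orientations are given as a unit quaternion [x, y, z, w].
In Python, from workcell import ctrl, grab_frame gives the robot as it stands.
- The arm moves only by the tool arm_command, never from a script. Its argument "commands" is a list of rows, each a list of 6 numbers: the shift along the world's x, y, z in mm, then the turn, a rotation vector about the world's x, y, z in degrees. In form: [[dx, dy, dz, wx, wy, wz], ...]. A call has 1 to 12 rows; each row shifts and turns the commanded pose from where the row before left it; what a row does not reach is not made up. A row lasts 1/12 s, in which the tool goes at most 41.7 mm and 7.16 degrees, less where a joint would pass 70% of its speed; a pose out of reach is approached as far as the arm can. A call with a gripper value outside its range is refused whole. "fingers" is the gripper's target within -1 to 1 (shut at 1, half-way at 0, fully open at -1), set as the call begins (left out, the last holds). The fingers move at their own pace and stop on an object; the grip force is fixed at half the most. Time passes only in rows, so rows that do not move let the fingers close. It gives the time, the measured TCP pose, the force and the opening at its end, in the units of the state.
- ctrl.read_state(): the state, without advancing time (a new reading comes with each control period).
- grab_frame(name): name is "scene" or "top" or "wrist"; returns a dict with "image" (384x512x3 uint8, blue, green, red), "z_map" (384x512 float32, m along the optical axis (not along the pixel's ray), 0 where there is no reading), "fx", "fy", "cx", "cy" (pixels), "T" (4x4, takes a point from camera to world coordinates); the wrist camera has in their place "tool_from_camera" (4x4, takes a point from camera to tool coordinates, whose origin is the TCP and whose axes are the flange's). Camera axes: x right, y down, z forward; pixel columns grow to the right and rows downward; lengths in m; the calibration is good to about 2 mm. A picture is of the moment at which its call begins: read the wrist's pose just before it.
- ctrl.sign_off(): hands the job in, once; it reports no verdict.
The state is a dict: "clock": time; "joint_pos": joint angles; "qd": joint speeds; "effort": joint torques, N m; "position": TCP position; "tool_rot": TCP orientation; "force": force on the tool from outside, world axes, zero at the start; "moment": the same for the moment, N m; "gripper_width": finger opening in m.
Only numpy, scipy, OpenCV 4.12 (cv2) and the standard library are available. Lean on these libraries where they do the work, as an engineer would, in place of code of your own. Each camera call takes 0.05 s, during which the arm holds its last target.

## Task

Put the large screwdriver (the thick-handled one of the two) away in its matching cutout in the foam insert, the large one of the two, handle in the wide part and blade in the narrow part, and press its handle down until it is fully home on the bottom of the cutout. Leave the small screwdriver where it lies.

Things in the scene. Friction and masses are not known exactly. Their poses are not given: they have to be found in the camera images.
- large_handle (a point): Centre of the thick grey handle (82 mm long, 22 wide, 24 high) of the large screwdriver, loose on the bench; half-way along and half-way up (12 mm above its underside). x runs from handle to blade tip, z up. Whole tool 161 mm, about 0.06 kg, mostly handle; blade 4 mm thick, on the handle's axis.
- large_tip (a point): The tip of the blade of the large screwdriver, on its axis, 118 mm in +x from large_handle. Same axes.
- cutout (a point): Middle of the wide part (96x34 mm) of the larger of two keyhole cutouts in the fixed dark foam slab (206x104 mm), at its top face, 34 mm above the bench; x: to the narrow part (86x24, 13 mm deep), z: up. 5 mm bevel. The wide part's grey foam bottom, 10 mm down, yields above 6 N, sinks 8 mm to a stop and stays. A handle laid in stands 14 mm above the foam, fully home 6 mm (its centre 6 mm below).
- small_handle (a point): Centre of the handle of the small, thin, pale-green screwdriver (131 mm long, handle 67 x 14 x 15 mm), a bystander lying loose on the bench, 7.5 mm above its underside.

How it is judged:
By the outcome, as a careful person would: the job done as asked, in the order asked, and still so for the second after the job is handed in, with the robot touching nothing.
It also fails if it takes over 38 s, if anything falls off the work surface, if the arm or the gripper's body presses on something with over 40 N, if the wrist force passes 120 N, or if a joint passes its speed limit or range.

## Working session

There is one attempt and no reset: what is moved stays moved. The work goes in short steps, Python scripts to look and compute and a tool call to move; the robot and the scene stay as the last step left them, time stands still between calls to the robot, and variables do not carry over. Pictures are saved under pics/ and viewed, and the job is handed in when it is done.

Besides the shell and the picture viewer there is one more tool, called in YAML: its name, and indented under it one key for each argument. arm_command: Moves the arm, as the interface text tells. Its arguments: {"type":"object","properties":{"commands":{"type":"array","items":{"type":"array","items":{"type":"number"}}},"fingers":{"type":"number"}},"required":["commands"]}

```bash
ls; mkdir -p pics
cat > h.py <<'E'
import numpy as np,cv2
from workcell import ctrl,grab_frame
E
python3 - <<'E'
from h import *
import pickle
for n in ["scene","top"]:
    f=grab_frame(n); pickle.dump(f,open(n+".pkl","wb")); cv2.imwrite(f"pics/{n}0.png",f["image"])
    print(n,f["fx"],f["cx"],f["cy"],np.round(f["T"],3).tolist())
s=ctrl.read_state();print(s)
E
```

```text
pics
scene 394.2937652674093 250.3086405975265 190.5041909949409 [[0.5, -0.537, 0.679, -0.126], [-0.866, -0.323, 0.382, -0.466], [0.015, -0.779, -0.627, 0.594], [0.0, 0.0, 0.0, 1.0]]
top 432.6659430046169 257.7952486746429 190.8456718415026 [[0.027, -0.993, 0.115, 0.384], [-1.0, -0.027, 0.005, -0.141], [-0.002, -0.115, -0.993, 0.965], [0.0, 0.0, 0.0, 1.0]]
{'clock': 0.1, 'joint_pos': array([-1.44449049e+00,  2.07335593e-01,  1.54281328e+00,  5.87327857e-05,
        1.39349737e+00, -1.50469361e-01]), 'qd': array([-7.69090918e-05, -1.80057878e-03, -2.75613524e-03, -5.32470714e-04,
       -1.58668026e-03, -7.40548191e-04]), 'effort': array([-5.87579107e-04, -3.84095371e+01, -2.92548394e+01, -1.13642816e-04,
        4.95874876e-03,  2.39062052e-05]), 'position': array([ 0.1570591 , -0.55242956,  0.23024038]), 'tool_rot': array([ 9.90439904e-01,  1.37941077e-01,  4.13037550e-05, -1.02636848e-03]), 'force': array([0.47523458, 0.00619411, 0.07010803]), 'moment': array([-0.05583843,  0.00475289, -0.02434681]), 'gripper_width': 0.08546379630618925}
```

View pics/scene0.png

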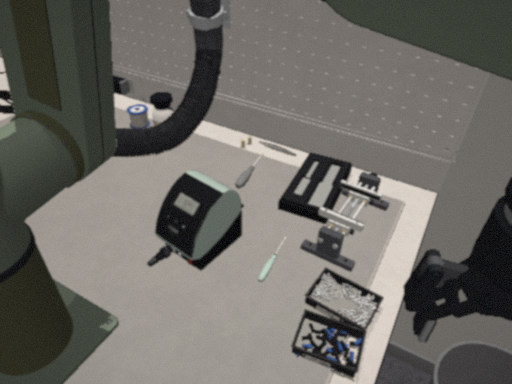

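View pics/top0.png

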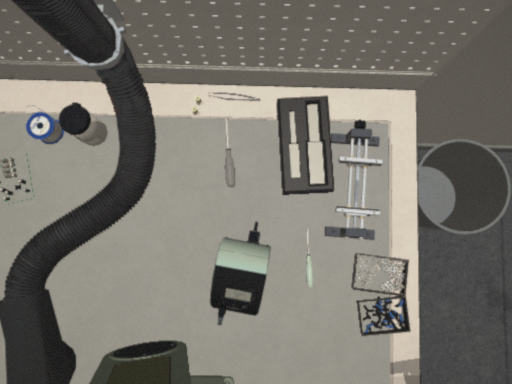

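Top view: the large screwdriver's handle is at about (230,167), with its tip at (227,119). The foam is at about (305,145), and its right-hand cutout is the larger one. I'll measure these next.

```bash
cat >> h.py <<'E'
def ray(f,u,v,z,T=None):
    T=f["T"] if T is None else T
    d=T[:3,:3]@np.array([(u-f["cx"])/f["fx"],(v-f["cy"])/f["fy"],1.]); o=T[:3,3]
    return o+d*(z-o[2])/d[2]
def cloud(f,T=None):
    T=f["T"] if T is None else T
    Z=f["z_map"]; v,u=np.mgrid[:Z.shape[0],:Z.shape[1]]
    P=np.stack([(u-f["cx"])/f["fx"]*Z,(v-f["cy"])/f["fy"]*Z,Z],-1)@T[:3,:3].T+T[:3,3]
    P[Z==0]=np.nan
    return P
E
python3 - <<'E'
from h import *
import pickle
f=pickle.load(open("top.pkl","rb"));P=cloud(f)
cv2.imwrite("pics/topzoom.png",cv2.resize(f["image"][80:260,190:430],None,fx=3.3,fy=3.3,interpolation=cv2.INTER_CUBIC))
for u,v in [(230,165),(230,175),(228,130),(227,119),(200,200),(316,162),(313,118),(305,150),(294,160),(240,265),(250,230),(140,130),(90,50),(357,130),(310,275),(80,120),(60,200),(235,97),(300,75),(300,60),(330,20)]: print((u,v),np.round(P[v,u],3))
# height map
z=np.nan_to_num(P[...,2]); cv2.imwrite("pics/topz.png",cv2.resize(cv2.applyColorMap(np.clip(z*600,0,255).astype(np.uint8),cv2.COLORMAP_JET),None,fx=1.5,fy=1.5))
print([np.round(ray(f,u,v,0.012)[:2],3).tolist() for u,v in [(230,167),(227,119)]],[np.round(ray(f,u,v,0.034)[:2],3).tolist() for u,v in [(316,162),(313,118)]])
E
```

```text
(230, 165) [ 0.549 -0.073  0.022]
(230, 175) [ 0.526 -0.074  0.022]
(228, 130) [ 0.633 -0.065  0.001]
(227, 119) [ 0.658 -0.061  0.002]
(200, 200) [ 0.471 -0.008  0.002]
(316, 162) [ 0.56  -0.263  0.025]
(313, 118) [nan nan nan]
(305, 150) [ 0.584 -0.238  0.032]
(294, 160) [ 0.563 -0.215  0.022]
(240, 265) [ 0.338 -0.108  0.148]
(250, 230) [ 0.406 -0.122  0.043]
(140, 130) [0.586 0.089 0.165]
(90, 50) [0.639 0.099 0.394]
(357, 130) [ 0.621 -0.342  0.076]
(310, 275) [ 0.313 -0.255  0.011]
(80, 120) [0.615 0.223 0.12 ]
(60, 200) [ 0.463  0.307 -0.   ]
(235, 97) [ 0.712 -0.078 -0.001]
(300, 75) [ 0.745 -0.222  0.058]
(300, 60) [ 0.744 -0.214  0.138]
(330, 20) [ 0.744 -0.248  0.298]
[[0.546, -0.073], [0.655, -0.062]] [[0.558, -0.262], [0.657, -0.254]]
```

View pics/topzoom.png

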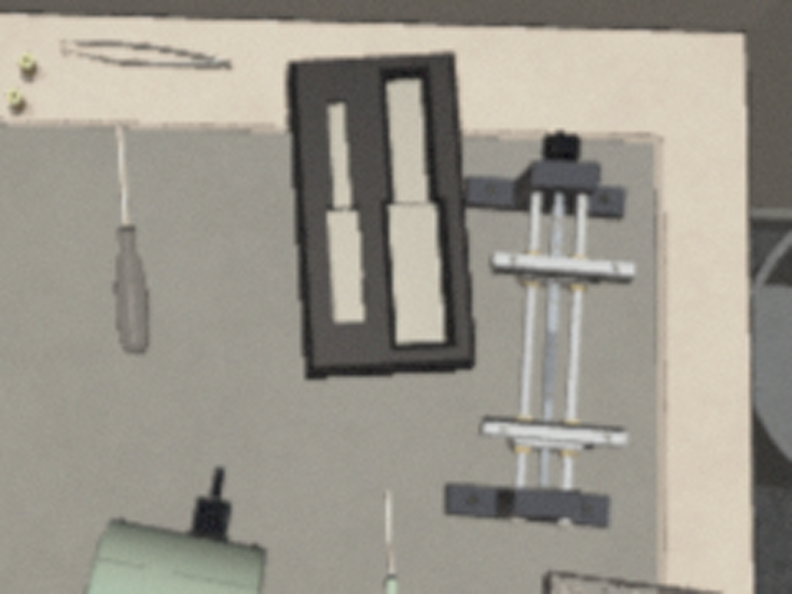

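View pics/topz.png

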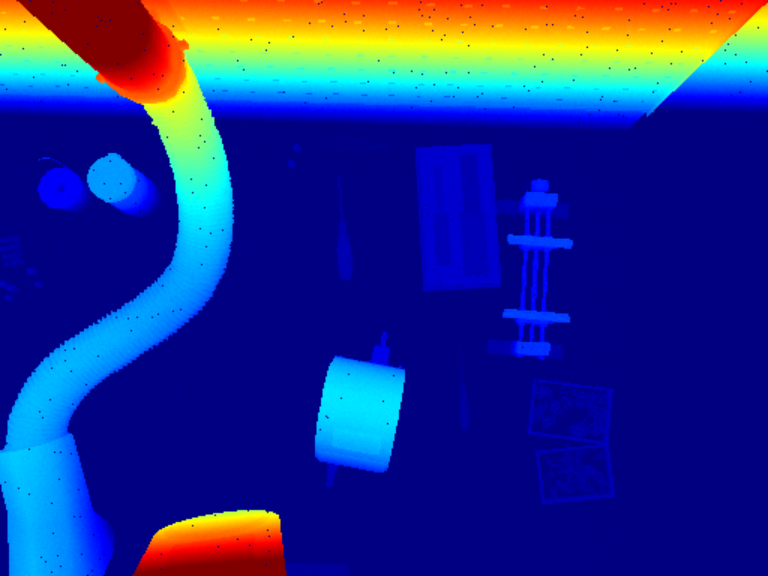

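Run:
```python
from h import *
import pickle
f=pickle.load(open("top.pkl","rb"));P=cloud(f)
X,Y,Z=P[...,0],P[...,1],P[...,2]
m=(X>.45)&(X<.72)&(Y<-.285)&(Y>-.42)&(Z>.04)
for x0 in np.arange(.45,.72,.01):
    k=m&(X>=x0)&(X<x0+.01)
    if k.sum()>3: print(round(x0,2),"ymax",np.nanmax(Y[k]).round(3),"zmax",np.nanpercentile(Z[k],98).round(3))
h=(X>.45)&(X<.72)&(Y<.25)&(Y>-.04)&(Z>.06)
for x0 in np.arange(.45,.72,.03):
    k=h&(X>=x0)&(X<x0+.03); print("hose",round(x0,2),np.nanpercentile(Y[k],1).round(3),np.nanpercentile(Z[k],98).round(3)) if k.sum() else 0
k=(X>.45)&(X<.62)&(abs(Y+.07)<.03)&(Z>.012); print("handle",X[k].min(),X[k].max(),np.nanpercentile(Z[k],[50,95]))
p=np.c_[X[k],Y[k]];c,w,vt=None,*np.linalg.eigh(np.cov(p.T));print(p.mean(0),np.degrees(np.arctan2(vt[1,1],vt[0,1])))
k=(X>.45)&(X<.75)&(Y<-.17)&(Y>-.31)&(Z>.027)&(Z<.04)
r=cv2.minAreaRect(np.c_[X[k],Y[k]].astype(np.float32)*1000);print(r,np.nanmedian(Z[k]))
# cream floors
g=f["image"].astype(int).sum(2); M=((g>480)&(X>.45)&(X<.72)&(Y<-.18)&(Y>-.3)).astype(np.uint8)
M[:, :280]=0;M[:,335:]=0;M[:96]=0;M[196:]=0
n,l,st,ce=cv2.connectedComponentsWithStats(M)
for i in range(1,n):
    if st[i,4]>50:
        print(st[i],ce[i],cv2.minAreaRect(np.argwhere(l==i)[:,::-1].astype(np.float32)),np.nanmedian(Z[l==i]),np.nanmean(P[l==i],0))
```

```text
0.45 ymax -0.297 zmax 0.083
0.46 ymax -0.323 zmax 0.06
0.47 ymax -0.325 zmax 0.059
0.48 ymax -0.325 zmax 0.06
0.49 ymax -0.327 zmax 0.059
0.5 ymax -0.327 zmax 0.059
0.51 ymax -0.327 zmax 0.059
0.52 ymax -0.327 zmax 0.059
0.53 ymax -0.329 zmax 0.06
0.54 ymax -0.327 zmax 0.08
0.55 ymax -0.303 zmax 0.083
0.56 ymax -0.303 zmax 0.083
0.57 ymax -0.331 zmax 0.059
0.58 ymax -0.331 zmax 0.059
0.59 ymax -0.331 zmax 0.059
0.6 ymax -0.33 zmax 0.075
0.61 ymax -0.327 zmax 0.076
0.62 ymax -0.328 zmax 0.077
0.63 ymax -0.332 zmax 0.067
0.64 ymax -0.339 zmax 0.067
hose 0.45 0.099 0.122
hose 0.48 0.086 0.128
hose 0.51 0.077 0.141
hose 0.54 0.072 0.158
hose 0.57 0.071 0.18
hose 0.6 0.071 0.539
hose 0.63 0.075 0.521
hose 0.66 0.076 0.467
hose 0.69 0.075 0.389
handle 0.5022248821766393 0.6177926693533338 [0.0191102  0.02363571]
[ 0.54450148 -0.07113783] -173.6859632501131
((618.0208129882812, -239.2969970703125), (138.95936584472656, 258.7770690917969), 89.87993621826172) 0.032482349119727694
[328  96   4  25  70] [329.91428571 106.42857143] ((329.5, 108.0), (24.0, 3.0), 90.0) -0.0005948341693831627 [ 6.95076395e-01 -2.96745579e-01 -6.80506794e-04]
[308 105  16  79 897] [314.53177258 147.57079153] ((314.1573791503906, 143.7030487060547), (77.94427490234375, 13.750679969787598), 85.91438293457031) 0.022108741857025938 [ 0.59312368 -0.25969605  0.02196894]
[290 112   6  31 133] [292.2556391 127.5037594] ((292.2677307128906, 127.01549530029297), (30.133106231689453, 4.390254020690918), 86.18592071533203) 0.027047547614725942 [ 0.6357449  -0.20911036  0.02700912]
[289 144  11  33 281] [294.23131673 159.8113879 ] ((294.3578796386719, 160.01014709472656), (32.55990219116211, 8.834633827209473), 85.91438293457031) 0.023017779390815507 [ 0.56379351 -0.21506562  0.02316769]
```

arm_command:
  commands:
    - [20, 20, 10, 0, 0, -3]
    - [35, 20, 10, 0, 0, -3]
    - [35, 20, 5, 0, 0, -4]
    - [35, 20, 0, 0, 0, 0]
    - [35, 20, 0, 0, 0, 0]
    - [35, 20, 0, 0, 0, 0]
    - [35, 20, 0, 0, 0, 0]
    - [35, 20, 0, 0, 0, 0]
    - [30, 20, 0, 0, 0, 0]
    - [15, 20, 0, 0, 0, 0]
    - [0, 0, 0, 0, 0, 0]
    - [0, 0, 0, 0, 0, 0]
  fingers: -1

```text
clock: 1.1
position: [0.4677, -0.3517, 0.2556]
tool_rot: [0.999, 0.053, -0.001, -0.0]
force: [-0.5, 0.4, 0.0]
gripper_width: 0.0855
```

```bash
cat >> h.py <<'E'
from scipy.spatial.transform import Rotation as R
import pickle
def wrist(tag):
    s=ctrl.read_state(); f=grab_frame("wrist")
    T=np.eye(4);T[:3,:3]=R.from_quat(s["tool_rot"]).as_matrix();T[:3,3]=s["position"]
    f["T"]=T@f["tool_from_camera"]; pickle.dump(f,open(tag+".pkl","wb")); cv2.imwrite(f"pics/{tag}.png",f["image"]); return f
E
python3 -c "
from h import *
f=wrist('w1');print(np.round(f['T'],3),f['fx'],np.round(f['tool_from_camera'],3))"
```

```text
[[ 0.106 -0.952 -0.286  0.541]
 [-0.994 -0.102 -0.029 -0.345]
 [-0.002  0.288 -0.958  0.398]
 [ 0.     0.     0.     1.   ]] 266.6438595664228 [[ 0.    -0.958 -0.287  0.073]
 [ 1.     0.001 -0.001  0.001]
 [ 0.001 -0.287  0.958 -0.142]
 [ 0.     0.     0.     1.   ]]
```

View pics/w1.png

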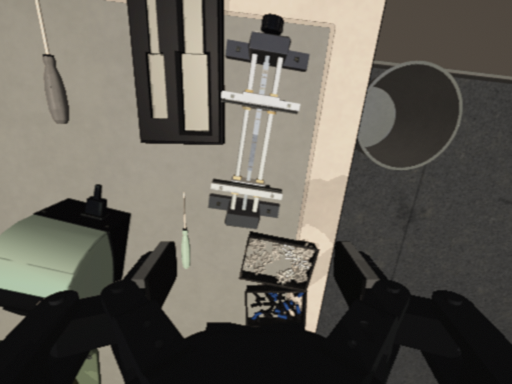

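The wrist view shows the large screwdriver at upper left, with its handle at (56,90), and the lower part of the large cutout at (195,100). I'll move over the foam next, then over the screwdriver.

arm_command:
  commands:
    - [15, 15, 0, 0, 0, 0]
    - [25, 25, 0, 0, 0, 0]
    - [25, 25, 0, 0, 0, 0]
    - [20, 20, 0, 0, 0, 0]
    - [5, 5, 0, 0, 0, 0]
    - [0, 0, 0, 0, 0, 0]
    - [0, 0, 0, 0, 0, 0]
    - [0, 0, 0, 0, 0, 0]

```text
clock: 1.82
position: [0.5558, -0.2649, 0.2561]
tool_rot: [0.999, 0.05, -0.0, 0.0]
force: [0.1, -1.3, -0.4]
gripper_width: 0.0855
```

```bash
python3 -c "
from h import *
f=wrist('w2');print(np.round(f['T'],3))"
```

```text
[[ 0.1   -0.953 -0.286  0.629]
 [-0.995 -0.096 -0.028 -0.258]
 [-0.001  0.288 -0.958  0.398]
 [ 0.     0.     0.     1.   ]]
```

arm_command:
  commands:
    - [0, 20, 0, 0, 0, 0]
    - [0, 35, -5, 0, 0, 0]
    - [0, 40, -10, 0, 0, 0]
    - [0, 40, -10, 0, 0, 0]
    - [0, 35, -10, 0, 0, 0]
    - [-10, 20, -5, 0, 0, 0]
    - [0, 0, 0, 0, 0, 0]
    - [0, 0, 0, 0, 0, 0]
    - [0, 0, 0, 0, 0, 0]

```text
clock: 2.62
position: [0.5473, -0.0746, 0.2169]
tool_rot: [0.999, 0.05, 0.001, 0.001]
force: [-0.8, -0.1, 0.3]
gripper_width: 0.0856
```

```bash
python3 -c "
from h import *
f=wrist('w3');print(np.round(f['T'],3))
a=cv2.imread('pics/w2.png');cv2.imwrite('pics/w2z.png',cv2.resize(a[:300,120:420],None,fx=2,fy=2,interpolation=cv2.INTER_CUBIC))
a=cv2.imread('pics/w3.png');cv2.imwrite('pics/w3z.png',cv2.resize(a[:300,120:420],None,fx=2,fy=2,interpolation=cv2.INTER_CUBIC))"
```

```text
[[ 0.101 -0.953 -0.284  0.62 ]
 [-0.995 -0.097 -0.029 -0.068]
 [ 0.     0.286 -0.958  0.359]
 [ 0.     0.     0.     1.   ]]
```

View pics/w2z.png

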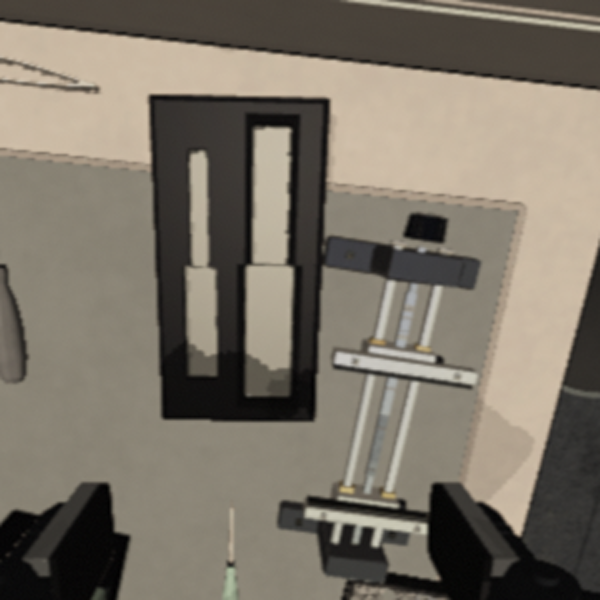

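View pics/w3z.png

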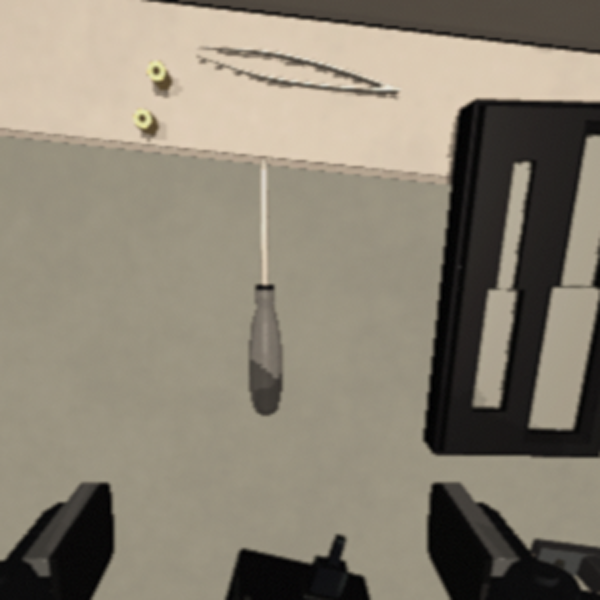

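```bash
cat >> h.py <<'E'
def tri(obs):
    A=np.zeros((3,3));b=np.zeros(3)
    for f,u,v in obs:
        d=f["T"][:3,:3]@np.array([(u-f["cx"])/f["fx"],(v-f["cy"])/f["fy"],1.]);d/=np.linalg.norm(d)
        M=np.eye(3)-np.outer(d,d);A+=M;b+=M@f["T"][:3,3]
    return np.linalg.solve(A,b)
E
python3 - <<'E'
from h import *
L=lambda n:pickle.load(open(n+".pkl","rb"))
t,w2,w3,sc,w1=L("top"),L("w2"),L("w3"),L("scene"),L("w1")
z2=lambda u,v:(u/2+120-.25,v/2-.25)
zt=lambda u,v:(u/3.3+190-.35,v/3.3+80-.35)
# same points top & wrist
for n,a,b in [("wide L front",(247,265),(388,204)),("wide R front",(295,265),(438,204)),("wide L rear",(245,397),(396,344)),("wide R rear",(292,398),(444,342)),("foam rear L",(163,419),(311,377)),("foam rear R",(314,420),(472,367)),("foam far L",(150,97),(290,63)),("foam far R",(329,99),(454,54))]:
    p=tri([(w2,*z2(*a)),(t,*zt(*b))]); zz=.034 if "foam" in n else .024
    print(n,p.round(4),ray(w2,*z2(*a),zz)[:2].round(4),ray(t,*zt(*b),zz)[:2].round(4))
for n,a,b in [("tip",(263,160),(121,126)),("hfront",(264,287),(126,227)),("hrear",(266,414),(135,352))]:
    p=tri([(w3,*z2(*a)),(t,*zt(*b))]);print(n,p.round(4),ray(w3,*z2(*a),.012)[:2].round(4),ray(t,*zt(*b),.012)[:2].round(4))
for n,a,b in [("wideLf w2w3",(247,265),(553,287)),("wideLr",(245,397),(528,428)),("wideRr",(292,398),(575,431))]:
    print(n,tri([(w2,*z2(*a)),(w3,*z2(*b))]).round(4))
P=cloud(w3);
k=(abs(P[...,0]-.545)<.04)&(abs(P[...,1]+.071)<.02)&(P[...,2]>.008)
q=P[k]
for x0 in np.arange(.49,.6,.01):
    s=q[(q[:,0]>=x0)&(q[:,0]<x0+.01)]
    if len(s)>3: print(round(x0,2),s[:,1].min().round(4),s[:,1].max().round(4),np.percentile(s[:,2],90).round(4))
P=cloud(w2)
for u,v in [(330,330),(330,240),(230,200),(270,320),(270,370)]:
    u,v=map(int,z2(u,v)); print(P[v,u].round(4))
E
```

```text
wide L front [ 0.6055 -0.2436  0.0237] [ 0.6053 -0.2442] [ 0.6057 -0.2431]
wide R front [ 0.6081 -0.2774  0.0177] [ 0.6085 -0.2768] [ 0.6066 -0.2767]
wide L rear [ 0.5108 -0.2504  0.0231] [ 0.5109 -0.251 ] [ 0.5109 -0.2497]
wide R rear [ 0.5132 -0.2838  0.0213] [ 0.5136 -0.2854] [ 0.5131 -0.2816]
foam rear L [ 0.4876 -0.1928  0.0249] [ 0.4915 -0.1935] [ 0.4862 -0.1932]
foam rear R [ 0.4972 -0.3025  0.0203] [ 0.5017 -0.3024] [ 0.4956 -0.2986]
foam far L [ 0.7012 -0.175   0.0259] [ 0.6997 -0.1767] [ 0.6984 -0.1747]
foam far R [ 0.7127 -0.2871  0.0194] [ 0.7096 -0.2858] [ 0.7075 -0.285 ]
tip [ 0.6634 -0.0589 -0.0064] [ 0.6611 -0.0592] [ 0.6582 -0.0607]
hfront [ 0.5867 -0.067   0.0171] [ 0.5862 -0.0671] [ 0.5878 -0.0666]
hrear [ 0.5019 -0.0763  0.0159] [ 0.5007 -0.0769] [ 0.5023 -0.0757]
wideLf w2w3 [ 0.6055 -0.2442  0.026 ]
wideLr [ 0.5124 -0.251   0.026 ]
wideRr [ 0.5128 -0.2856  0.0213]
0.5 -0.0834 -0.0669 0.0215
0.51 -0.0848 -0.0633 0.0227
0.52 -0.0846 -0.0623 0.0234
0.53 -0.0836 -0.0615 0.0236
0.54 -0.0825 -0.0605 0.0235
0.55 -0.091 -0.0532 0.3081
0.56 -0.091 -0.051 0.3163
0.57 -0.0905 -0.0618 0.0186
0.58 -0.0731 -0.0611 0.0194
[ 0.564  -0.308   0.0034]
[ 0.6281 -0.298   0.018 ]
[ 0.6463 -0.229   0.0332]
[ 0.5702 -0.2624  0.0236]
[ 0.5344 -0.266   0.025 ]
```

arm_command:
  commands:
    - [-10, 0, -20, 0, 0, 0]
    - [-12, 0, -30, 0, 0, 0.3]
    - [0, 0, -30, 0, 0, 0]
    - [0, 0, -30, 0, 0, 0]
    - [0, 0, -25, 0, 0, 0]
    - [0, 0, -15, 0, 0, 0]
    - [0, 0, 0, 0, 0, 0]
    - [0, 0, 0, 0, 0, 0]

```text
clock: 3.33
position: [0.525, -0.0744, 0.0659]
tool_rot: [0.999, 0.053, -0.001, -0.0]
force: [0.9, 0.3, 0.2]
gripper_width: 0.0854
```

arm_command:
  commands:
    - [0, 0, -15, 0, 0, 0]
    - [0, 0, -20, 0, 0, 0]
    - [0, 0, -15, 0, 0, 0]
    - [0, 0, -8, 0, 0, 0]
    - [0, 0, 0, 0, 0, 0]
    - [0, 0, 0, 0, 0, 0]

```text
clock: 3.83
position: [0.5263, -0.0738, 0.0094]
tool_rot: [0.999, 0.053, 0.001, 0.0]
force: [-0.3, -0.1, -0.5]
gripper_width: 0.0856
```

arm_command:
  commands:
    - [0, 0, 0, 0, 0, 0]
    - [0, 0, 0, 0, 0, 0]
    - [0, 0, 0, 0, 0, 0]
    - [0, 0, 0, 0, 0, 0]
    - [0, 0, 0, 0, 0, 0]
    - [0, 0, 0, 0, 0, 0]
    - [0, 0, 0, 0, 0, 0]
    - [0, 0, 0, 0, 0, 0]
    - [0, 0, 0, 0, 0, 0]
    - [0, 0, 0, 0, 0, 0]
  fingers: 1

```text
clock: 4.67
position: [0.5258, -0.0733, 0.0089]
tool_rot: [0.999, 0.054, 0.001, 0.0]
force: [-0.2, -0.7, 4.9]
gripper_width: 0.0209
```

arm_command:
  commands:
    - [0, 0, 10, 0, 0, 0]
    - [0, 0, 20, 0, 0, 0]
    - [0, 0, 30, 0, 0, 0]
    - [0, 0, 30, 0, 0, 0]
    - [0, 0, 30, 0, 0, 0]
    - [0, 0, 20, 0, 0, 0]
    - [0, 0, 0, 0, 0, 0]
    - [0, 0, 0, 0, 0, 0]
    - [0, 0, 0, 0, 0, 0]

```text
clock: 5.42
position: [0.5237, -0.0727, 0.1468]
tool_rot: [0.999, 0.054, -0.001, -0.001]
force: [0.3, 0.7, -0.0]
gripper_width: 0.0205
```

```bash
python3 -c "
from h import *
f=wrist('w4');t=grab_frame('top');pickle.dump(t,open('t4.pkl','wb'))
cv2.imwrite('pics/w4t4.png',np.hstack([f['image'][:, 100:420],cv2.resize(t['image'][80:260,190:345],None,fx=2.13,fy=2.13)[:384,:]]))
s=ctrl.read_state();print(s['position'],s['tool_rot'],s['gripper_width'],s['force'],s['joint_pos'])"
```

```text
Traceback (most recent call last):
ValueError: all the input array dimensions except for the concatenation axis must match exactly, but along dimension 0, the array at index 0 has size 384 and the array at index 1 has size 383
```

```bash
python3 -c "
from h import *
f=pickle.load(open('w4.pkl','rb'));cv2.imwrite('pics/w4z.png',cv2.resize(f['image'][:300,120:420],None,fx=2,fy=2))
s=ctrl.read_state();print(s['position'],s['tool_rot'],s['gripper_width'],s['force'],s['joint_pos'])"
```

```text
[ 0.52331197 -0.07257059  0.14596894] [ 9.98554061e-01  5.37046097e-02 -2.21971950e-03 -8.22132915e-04] 0.020339500196787735 [ 0.33519625 -0.19768396 -1.04555835] [-3.01686160e-01  1.99019980e-01  1.73797826e+00 -3.56987332e-06
  1.20932857e+00  1.16165022e+00]
```

View pics/w4z.png

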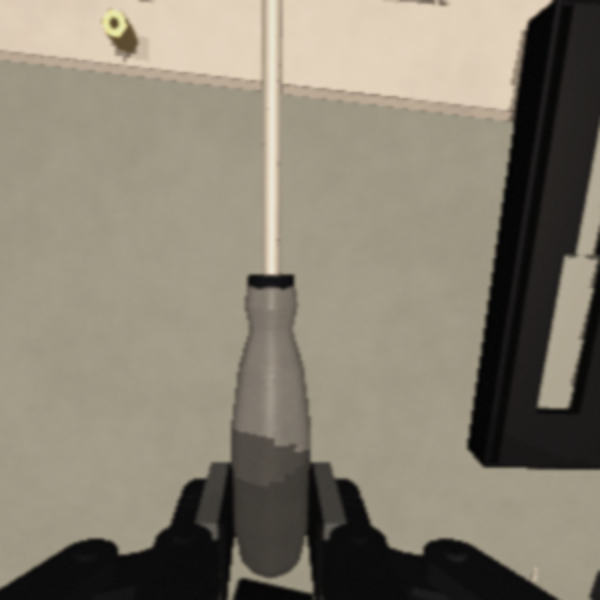

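The screwdriver is held. Its front collar is at (271,280) and its rear at (270,575) in the zoomed view. I'll work out its pose in the hand.

Run:
```python
from h import *
w=pickle.load(open("w4.pkl","rb"));s=ctrl.read_state()
p0=s["position"];Rm=R.from_quat(s["tool_rot"]).as_matrix()
z2=lambda u,v:(u/2+120-.25,v/2-.25)
for n,(u,v),dz in [("collar",(270.5,276),.006),("rear",(270,577),.003),("blade",(271,2),.004)]:
    q=ray(w,*z2(u,v),p0[2]+dz); print(n,q.round(4),(Rm.T@(q-p0)).round(4))
P=cloud(w);
for v in range(2,230,14):
    u=int(round(255-0.0*v)); print(v,[(Rm.T@(P[v,uu]-p0)).round(4).tolist() for uu in (u,)])
print(np.degrees(np.arctan2(Rm[1,0],Rm[0,0])))
```

```text
collar [ 0.5859 -0.0665  0.152 ] [ 0.0628  0.0006 -0.0063]
rear [ 0.4958 -0.0761  0.149 ] [-0.0277  0.0005 -0.0029]
blade [ 0.6452 -0.0602  0.15  ] [ 0.1225  0.0007 -0.0045]
2 [[0.1219, 0.0006, -0.0049]]
16 [[0.1166, 0.0006, -0.0047]]
30 [[0.1105, 0.0006, -0.0066]]
44 [[0.1052, 0.0006, -0.0051]]
58 [[0.0991, 0.0006, -0.0062]]
72 [[0.0932, 0.0006, -0.0064]]
86 [[0.0872, 0.0006, -0.0053]]
100 [[0.0807, 0.0006, -0.0071]]
114 [[0.0743, 0.0006, -0.006]]
128 [[0.0676, 0.0006, -0.0059]]
142 [[0.0611, 0.0006, -0.0101]]
156 [[0.0543, 0.0007, -0.0108]]
170 [[0.0471, 0.0007, -0.01]]
184 [[0.0404, 0.0007, -0.0125]]
198 [[0.0336, 0.0007, -0.0143]]
212 [[0.0264, 0.0007, -0.0152]]
226 [[0.0187, 0.0007, -0.0151]]
6.157308364828032
```

arm_command:
  commands:
    - [2, -12, 0, 0, 0, -0.8]
    - [2, -25, 0, 0, 0, -0.8]
    - [4, -35, 0, 0, 0, 0]
    - [4, -40, 0, 0, 0, 0]
    - [2, -35, 0, 0, 0, 0]
    - [2, -25, 0, 0, 0, 0]
    - [2, -15, 0, 0, 0, 0]
    - [0, -5, 0, 0, 0, 0]
    - [0, 0, 0, 0, 0, 0]
    - [0, 0, 0, 0, 0, 0]
    - [0, 0, 0, 0, 0, 0]

```text
clock: 6.43
position: [0.5429, -0.2633, 0.1478]
tool_rot: [0.999, 0.041, -0.001, -0.001]
force: [-0.5, -0.6, -0.9]
gripper_width: 0.0207
```

```bash
python3 -c "
from h import *
f=wrist('w5');cv2.imwrite('pics/w5z.png',cv2.resize(f['image'][:300,120:420],None,fx=2,fy=2))
s=ctrl.read_state();print(s['position'],R.from_quat(s['tool_rot']).as_matrix()[:,0],s['gripper_width'])"
```

```text
[ 0.54300965 -0.26331015  0.14801412] [ 9.96686286e-01  8.13390047e-02 -6.42908204e-04] 0.0205208375145516
```

View pics/w5z.png

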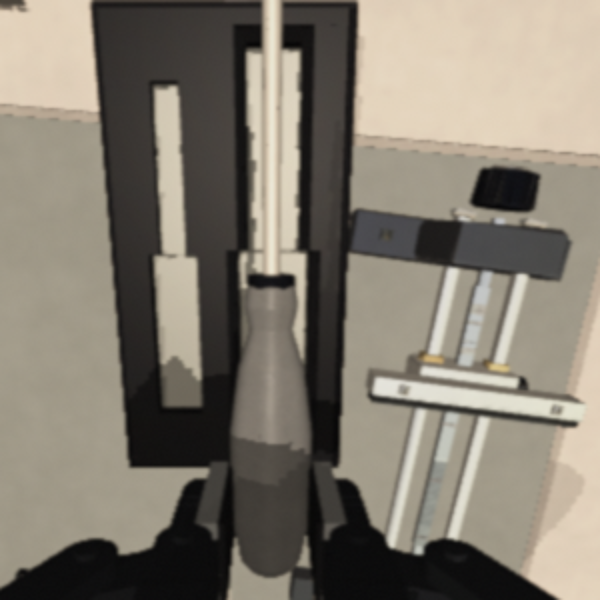

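The blade looks parallel to the cutout. The narrow part's floor corners are near (247,50) and (299,50), and the edge of the step is near (240–307,250). I'll compute the offsets.

Run:
```python
from h import *
w=pickle.load(open("w5.pkl","rb"));s=ctrl.read_state();p0=s["position"]
z2=lambda u,v:(u/2+120-.25,v/2-.25)
# narrow floor z=.021: far corners, near corners; wide floor z=.024 front corners
A=[ray(w,*z2(*q),.021) for q in [(247,49),(300,49),(245,249),(302,249)]]
B=[ray(w,*z2(*q),.024) for q in [(239,252),(307,252)]]
for a in A+B: print(a.round(4))
f=(A[0]+A[1])/2;n=(B[0]+B[1])/2;d=f-n;d/=np.linalg.norm(d[:2]);print("yaw",np.degrees(np.arctan2(d[1],d[0])))
d=np.array([np.cos(np.radians(4.5)),np.sin(np.radians(4.5)),0])
print("centre from step",n-.048*d,"from far end",f-(.048+.086)*d)
```

```text
[ 0.6919 -0.241   0.021 ]
[ 0.6938 -0.2643  0.021 ]
[ 0.6067 -0.2459  0.021 ]
[ 0.609  -0.2736  0.021 ]
[ 0.6052 -0.2433  0.024 ]
[ 0.6078 -0.276   0.024 ]
yaw 4.594081250034696
centre from step [ 0.55865512 -0.26338092  0.024     ] from far end [ 0.55927057 -0.26318979  0.021     ]
```

arm_command:
  commands:
    - [-2, -1, -15, 0, 0, 0]
    - [0, 0, -25, 0, 0, 0]
    - [0, 0, -25, 0, 0, 0]
    - [0, 0, -15, 0, 0, 0]
    - [0, 0, -8, 0, 0, 0]
    - [0, 0, 0, 0, 0, 0]
    - [0, 0, 0, 0, 0, 0]
    - [0, 0, 0, 0, 0, 0]

```text
clock: 7.15
position: [0.5424, -0.2664, 0.0619]
tool_rot: [0.999, 0.04, 0.001, 0.001]
force: [0.4, -0.2, -0.2]
gripper_width: 0.0207
```

```bash
python3 -c "
from h import *
f=wrist('w6');cv2.imwrite('pics/w6z.png',cv2.resize(f['image'][:300,120:420],None,fx=2,fy=2))
s=ctrl.read_state();print(s['position'],R.from_quat(s['tool_rot']).as_matrix()[:,0],s['gripper_width'])"
```

```text
[ 0.54245624 -0.26664412  0.06213393] [0.99679356 0.07997226 0.00265108] 0.020754626005699113
```

View pics/w6z.png

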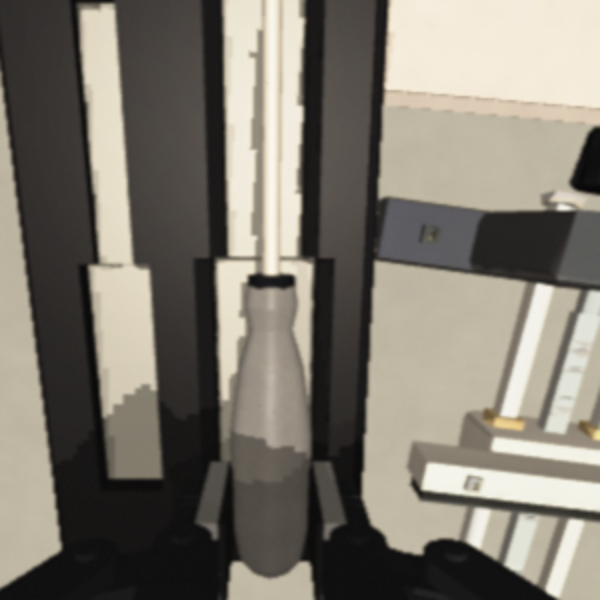

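The tool sits about 2 mm to the right of the cutout's centreline (270 against 264 px), which agrees with the state reading. I'll shift it by +2 mm in y and lower it.

arm_command:
  commands:
    - [-1, 2, 0, 0, 0, 0]
    - [0, 0, -6, 0, 0, 0]
    - [0, 0, -6, 0, 0, 0]
    - [0, 0, -5, 0, 0, 0]
    - [0, 0, -4, 0, 0, 0]
    - [0, 0, -3, 0, 0, 0]
    - [0, 0, 0, 0, 0, 0]
    - [0, 0, 0, 0, 0, 0]

```text
clock: 7.87
position: [0.5399, -0.264, 0.0358]
tool_rot: [0.999, 0.04, -0.0, -0.0]
force: [0.0, 0.5, -0.8]
gripper_width: 0.0206
```

arm_command:
  commands:
    - [0, 0, -1, 0, 0, 0]
    - [0, 0, 0, 0, 0, 0]
    - [0, 0, 0, 0, 0, 0]

```text
clock: 8.12
position: [0.5403, -0.2643, 0.0355]
tool_rot: [0.999, 0.04, 0.0, 0.0]
force: [-0.0, 0.0, 0.2]
gripper_width: 0.0201
```

arm_command:
  commands:
    - [0, 0, 0, 0, 0, 0]
    - [0, 0, 0, 0, 0, 0]
    - [0, 0, 0, 0, 0, 0]
    - [0, 0, 0, 0, 0, 0]
  fingers: 0.25

```text
clock: 8.45
position: [0.5403, -0.2643, 0.0356]
tool_rot: [0.999, 0.04, 0.0, 0.0]
force: [0.4, -0.1, -1.0]
gripper_width: 0.0318
```

arm_command:
  commands:
    - [0, 0, 5, 0, 0, 0]
    - [0, 0, 15, 0, 0, 0]
    - [0, 0, 25, 0, 0, 0]
    - [0, 0, 25, 0, 0, 0]
    - [0, 0, 15, 0, 0, 0]
    - [0, 0, 0, 0, 0, 0]
    - [0, 0, 0, 0, 0, 0]
    - [0, 0, 0, 0, 0, 0]

```text
clock: 9.12
position: [0.5393, -0.2636, 0.1192]
tool_rot: [0.999, 0.04, -0.001, -0.001]
force: [0.4, -0.3, -0.3]
gripper_width: 0.0323
```

```bash
python3 -c "
from h import *
f=wrist('w7');cv2.imwrite('pics/w7z.png',cv2.resize(f['image'][:300,120:420],None,fx=2,fy=2))
s=ctrl.read_state();print(s['position'],R.from_quat(s['tool_rot']).as_matrix()[:,0],s['gripper_width'])"
```

```text
[ 0.53896854 -0.26335909  0.11854751] [ 0.99683239  0.07949102 -0.00252152] 0.0320076737256957
```

View pics/w7z.png

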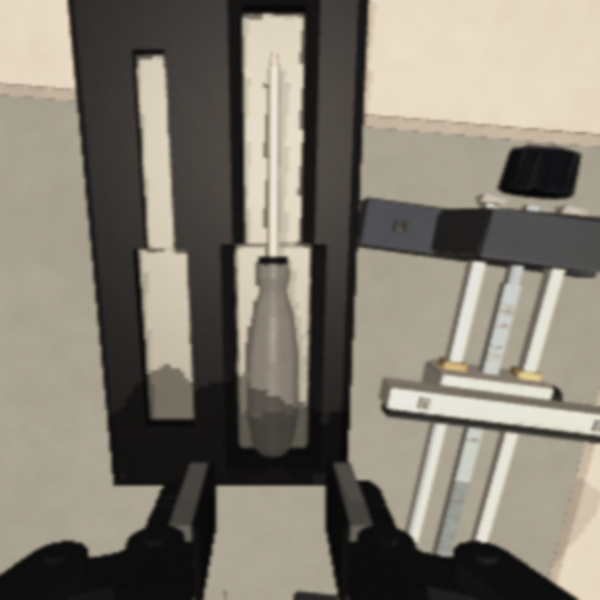

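Run:
```python
from h import *
w=pickle.load(open("w7.pkl","rb"))
z2=lambda u,v:(u/2+120-.25,v/2-.25)
c=np.array([.559,-.2635]);d=np.array([np.cos(np.radians(4.5)),np.sin(np.radians(4.5))]);n=np.array([-d[1],d[0]])
for nm,q,z in [("rear",(272,458),.036),("collar",(272,262),.036),("tip",(275,52),.036),("floor rear",(272,449),.024),("stepL",(234,246),.024),("stepR",(311,246),.024)]:
    p=ray(w,*z2(*q),z)[:2]; print(nm,p.round(4),"along",((p-c)@d).round(4),"across",((p-c)@n).round(4))
P=cloud(w).reshape(-1,3);P=P[np.isfinite(P[:,0])]
a=(P[:,:2]-c)@d;b=(P[:,:2]-c)@n
for s in np.arange(-.055,.13,.01):
    k=(abs(a-s)<.004)&(abs(b)<.012)&(P[:,2]<.07)
    if k.sum(): print(round(s,3),k.sum(),np.percentile(P[k,2],95).round(4))
k=(b>.025)&(b<.05)&(abs(a)<.04);k=(b<-.022)&(b>-.03)&(abs(a)<.09);print("foam top",np.median(P[k,2]))
```

```text
rear [ 0.5132 -0.2667] along -0.0459 across 0.0004
collar [ 0.6004 -0.2597] along 0.0415 across 0.0006
tip [ 0.6759 -0.2547] along 0.1172 across -0.0004
floor rear [ 0.5126 -0.2668] along -0.0465 across 0.0003
stepL [ 0.6051 -0.2429] along 0.0476 across 0.0169
stepR [ 0.6077 -0.2759] along 0.0476 across -0.0162
-0.055 207 0.0345
-0.045 132 0.0408
-0.035 170 0.0461
-0.025 207 0.0475
-0.015 237 0.0478
-0.005 240 0.0477
0.005 265 0.0475
0.015 272 0.046
0.025 281 0.0437
0.035 273 0.0428
0.045 286 0.0415
0.055 279 0.0377
0.065 289 0.0378
0.075 299 0.0378
0.085 317 0.0379
0.095 326 0.0377
0.105 340 0.0378
0.115 326 0.037
0.125 355 0.0222
foam top 0.03447027931419977
```

The screwdriver lies level and centred in the cutout. The handle top is at 47.8 mm, the foam top at 34.4 mm, and it is within 1 mm across. Next I'll shut the fingers and press at mid-handle.

arm_command:
  commands:
    - [9, 0, 0, 0, 0, 0]
    - [10, 0, 0, 0, 0, 0]
    - [0, 0, 0, 0, 0, 0]
    - [0, 0, 0, 0, 0, 0]
    - [0, 0, -15, 0, 0, 0]
    - [0, 0, -20, 0, 0, 0]
    - [0, 0, -15, 0, 0, 0]
    - [0, 0, -10, 0, 0, 0]
    - [0, 0, 0, 0, 0, 0]
    - [0, 0, 0, 0, 0, 0]
    - [0, 0, 0, 0, 0, 0]
  fingers: 1

```text
clock: 10.08
position: [0.5599, -0.2646, 0.0612]
tool_rot: [0.999, 0.04, 0.001, 0.001]
force: [-0.0, 0.1, 0.3]
gripper_width: 0.0
```

arm_command:
  commands:
    - [-1, 1, -4, 0, 0, 0]
    - [0, 0, -4, 0, 0, 0]
    - [0, 0, -3, 0, 0, 0]
    - [0, 0, -2, 0, 0, 0]
    - [0, 0, 0, 0, 0, 0]
    - [0, 0, 0, 0, 0, 0]

```text
clock: 10.58
position: [0.5581, -0.2631, 0.0472]
tool_rot: [0.999, 0.04, 0.0, 0.0]
force: [1.2, -0.4, -0.3]
gripper_width: 0.0001
```

arm_command:
  commands:
    - [0, 0, -2, 0, 0, 0]
    - [0, 0, -2, 0, 0, 0]
    - [0, 0, -2, 0, 0, 0]
    - [0, 0, 0, 0, 0, 0]
    - [0, 0, 0, 0, 0, 0]
    - [0, 0, 0, 0, 0, 0]

```text
clock: 11.08
position: [0.5582, -0.2632, 0.0418]
tool_rot: [0.999, 0.04, 0.0, 0.0]
force: [-1.5, 1.1, 5.6]
gripper_width: -0.0001
```

arm_command:
  commands:
    - [0, 0, -1, 0, 0, 0]
    - [0, 0, -1, 0, 0, 0]
    - [0, 0, 0, 0, 0, 0]
    - [0, 0, 0, 0, 0, 0]

```text
clock: 11.42
position: [0.5582, -0.2632, 0.0401]
tool_rot: [0.999, 0.04, -0.0, 0.0]
force: [-2.4, 1.5, 7.8]
gripper_width: 0.0
```

arm_command:
  commands:
    - [0, 0, -0.5, 0, 0, 0]
    - [0, 0, -0.5, 0, 0, 0]
    - [0, 0, 0, 0, 0, 0]
    - [0, 0, 0, 0, 0, 0]

```text
clock: 11.75
position: [0.5582, -0.2632, 0.0401]
tool_rot: [0.999, 0.04, -0.0, 0.0]
force: [-4.4, 3.2, 11.9]
gripper_width: -0.0001
```

arm_command:
  commands:
    - [0, 0, -1, 0, 0, 0]
    - [0, 0, -1, 0, 0, 0]
    - [0, 0, 0, 0, 0, 0]
    - [0, 0, 0, 0, 0, 0]
    - [0, 0, 0, 0, 0, 0]

```text
clock: 12.17
position: [0.5583, -0.2633, 0.04]
tool_rot: [0.999, 0.04, -0.0, 0.0]
force: [-8.6, 4.8, 22.1]
gripper_width: -0.0003
```

The TCP is at 40.0 mm and stays there as the force climbs to 22 N, so the handle is on the stop. I'll retract and check.

arm_command:
  commands:
    - [0, 0, 4, 0, 0, 0]
    - [0, 0, 10, 0, 0, 0]
    - [0, 0, 20, 0, 0, 0]
    - [0, 0, 25, 0, 0, 0]
    - [-10, 0, 25, 0, 0, 0]
    - [-10, 0, 15, 0, 0, 0]
    - [0, 0, 0, 0, 0, 0]
    - [0, 0, 0, 0, 0, 0]
    - [0, 0, 0, 0, 0, 0]

```text
clock: 12.92
position: [0.5378, -0.2627, 0.134]
tool_rot: [0.999, 0.04, -0.001, -0.001]
force: [-0.3, 0.0, 0.0]
gripper_width: -0.0002
```

Run:
```python
from h import *
w=wrist('w8');cv2.imwrite('pics/w8z.png',cv2.resize(w['image'][:300,120:420],None,fx=2,fy=2))
c=np.array([.559,-.2635]);d=np.array([np.cos(np.radians(4.5)),np.sin(np.radians(4.5))]);n=np.array([-d[1],d[0]])
P=cloud(w).reshape(-1,3);P=P[np.isfinite(P[:,0])]
a=(P[:,:2]-c)@d;b=(P[:,:2]-c)@n
for s in np.arange(-.055,.13,.01):
    k=(abs(a-s)<.004)&(abs(b)<.012)&(P[:,2]<.07)
    if k.sum(): print(round(s,3),k.sum(),np.percentile(P[k,2],95).round(4))
k=(b<-.022)&(b>-.03)&(abs(a)<.09);print("foam top",np.median(P[k,2]))
t=grab_frame("top");cv2.imwrite("pics/t8.png",t["image"]);s=ctrl.read_state();print(s["position"],s["force"],s["clock"])
```

```text
-0.055 152 0.0344
-0.045 191 0.032
-0.035 145 0.0383
-0.025 177 0.0397
-0.015 200 0.0399
-0.005 211 0.0397
0.005 219 0.0394
0.015 226 0.0382
0.025 228 0.0356
0.035 228 0.0349
0.045 239 0.0335
0.055 243 0.0299
0.065 263 0.0299
0.075 269 0.0299
0.085 274 0.03
0.095 299 0.0299
0.105 306 0.0301
0.115 294 0.0292
0.125 317 0.022
foam top 0.18799454192126516
[ 0.53745128 -0.26239085  0.13322596] [ 0.73241018 -0.45947162 -0.58573102] 13.0167
```

View pics/w8z.png

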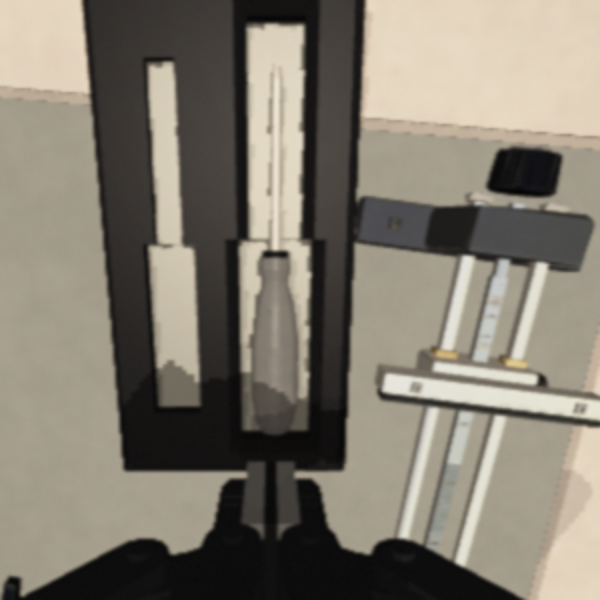

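View pics/t8.png

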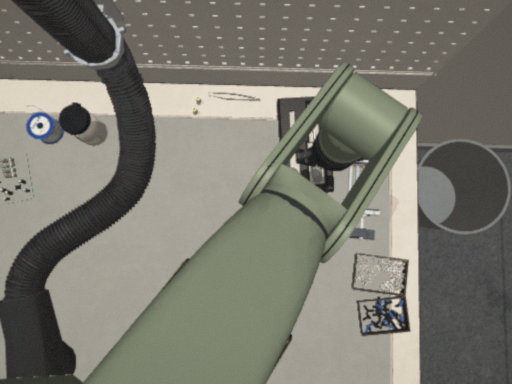

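```bash
python3 -c "
from h import *
print(ctrl.sign_off())"
```

```text
the job is handed in; nothing more can be done
None
```

The large screwdriver is in its matching cutout with the handle pressed fully home, and I handed the job in at about 13 s of the 38 s allowed. I picked it up by the handle, lowered and released it in the cutout, then pressed at mid-handle with the fingers shut.

**Pressing:** the handle sank from 47.8 mm to 40.0 mm and stayed there while the force rose to 22 N, so it is on the stop.

**Last check:** the wrist camera put the handle top at about 39.8 mm, against 40 mm expected when fully home. The blade was level in the narrow part, and the gripper was clear with about zero force on it.

**Checks that failed or were not made:**
- My final reading of the foam's top height came out as 188 mm, probably because the mask caught the gripper. I relied on the earlier reading of 34.5 mm.
- The first triangulated heights of the blade tip and the slab corners were off by up to about 18 mm. The handle, floor and depth-map readings agreed with the expected heights to within about 6 mm.
- I never moved near the small screwdriver, but the last views did not show it, so I did not check it again.

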